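# Show the marked pattern plate over the light pad

## Robot

A 7-joint arm with a two-finger parallel gripper is mounted at the origin on the work surface. World frame = base frame: x ahead of the robot, y to its left, z up, the work surface at z = 0. Lengths are in mm, angles in rad, forces in N, time in s.
With the tool pointing down it reaches from about 400 to 900 mm from the base axis. Payload 5.6 kg.
Tool frame: the origin (TCP) lies midway between the tips of the shut fingers; the grasp point (between the pads) lies 19 mm behind it; z points along the fingers, y is the line along which they close (so a half turn about z gives the same grasp; the last joint's range is limited). The gripper opens to 92 mm and grips with 3 to 60 N. Pads are 20 mm wide; open, the fingers measure 128 mm over their backs; the gripper's body (75 mm by 189 mm) begins 69 mm behind the grasp point.
Start: joints at [-1.258, 0.468, -0.012, 1.603, 0.006, 1.071, -0.056], TCP at [226.462, 609.281, 214.592] pointing down, gripper open.
Joint ranges: [-2.53, 2.53], [-0.31, 2.02], [-1.57, 1.55], [0.28, 2.44], [-1.29, 4.43], [0.15, 1.84], [-2.92, 2.92]. Speed limits (rad/s): [2.57, 2.57, 3.14, 3.14, 3.14, 3.14, 3.14].

## Interface

Orientations are given as a rotation vector (axis times angle).
In Python, from cell import robot, grip, kin, viewer gives the robot as it stands. Calls block until the motion is done:
- robot.movep(position, orientation): joint-space move of the TCP to a pose.
- robot.servo_line(position, feed=150, rotation=None): straight line of the TCP; rotation=None keeps the orientation; feed is the mean speed in mm/s.
- robot.goto_joints(angles): joint-space move.
- grip(opening, newtons=None): opening from 0.0 (shut) to 1.0 (fully open); newtons is the grip in N (None keeps the last); returns when the fingers have stopped.
- robot.hold(seconds).
- kin.ik(position, orientation): joint angles nearest the present ones, or None.
- robot.observe(): the state.
- viewer.read_camera(name): name is "scene" or "top"; returns the picture (420x560x3 uint8, red, green, blue); there is no depth.
- viewer.camera_info(name): a dict with "camera_matrix" (3x3 intrinsics, pixels), "k1" (the pictures are not rectified: a ray, as slopes to the right and down, at radius r is drawn at 1 + k1 r^2 times it, then the intrinsics apply), "R" (3x3) and "t" (3): a world point X has camera coordinates R X + t. Camera axes: x right, y down, z forward; pixel columns grow to the right and rows downward; lengths in mm; the calibration is good to about 2 mm. A picture is of the moment at which its call begins. camera_info takes no time and is no camera call.
A pose or a line that the arm cannot do raises robot.IKError and nothing moves.
- robot.job_done(): hands the job in; it is judged then, once.
Trained networks look in the newest picture that a camera, given by its name, has taken for a name from the list of things; names that differ only in an ending like _2 or _b are one class to them, and where a whole thing is asked for, a point or a joint stands for the part that bears it (a point fixed in the world has none). Each returns a list of dicts, best first, with "confidence" (0 to 1); they miss things now and then, are a little off and sometimes report something else, mostly with a low value. They report only what shows in the picture. A call takes as long as a camera call.
- viewer.silhouettes(name, camera): "mask" (420x560 bool, what is visible of it).
- viewer.pinpoint(name, camera): "at" ([x, y, z] in mm, in the coordinates of the camera as it stood for that picture, good to about 4 mm: a listed point, or the origin of a listed thing).
The state is a dict: "t": time; "joints": joint angles; "joint_velocities": joint speeds; "joint_torque": joint torques, N m; "tcp_pos": TCP position; "tcp_rot": TCP orientation; "contact_force": force on the tool from outside, world axes, zero at the start; "wrist_torque": the same for the moment, N m; "grip_width": opening from 0.0 (shut) to 1.0 (fully open); "grip_force": force on a finger pad.
Only numpy, scipy, OpenCV 4.12 (cv2) and the standard library are available. Lean on these libraries where they do the work, as an engineer would, in place of code of your own. Each camera call takes 0.05 s, during which the arm holds its last target. There are 200 camera calls.

## Task

One of the two clear pattern plates in the wooden rack has the small brass weight standing beside its slot: take that plate out and hold it still and level, about 20 cm above the middle of the light pad, with its writing face (the frosted face; find it by the corner notch) up and its frosted, notched end pointing towards the pad's dial side. Leave the other plate standing in its slot and do not shift the rest of the things on the bench; finish while still holding the plate in the gripper.

Things in the scene. Friction and masses are not known exactly. Their poses are not given: they have to be found in the camera images.
- plate_a_center (a point): centre of a clear acrylic pattern plate, 58 mm long, 8 thick, 46 wide, about 30 g, standing on a long edge in a rack slot. x: along its length, to the frosted end; y: out of its writing face; z: up along its width while it stands. A 10 x 10 mm corner is cut off at (+x, +z). A whitish frosted band covers the 20 mm of the writing face at the +x end. The plates are alike, turned half round to each other
- plate_b_center (a point): centre of a clear acrylic pattern plate, 58 mm long, 8 thick, 46 wide, about 30 g, standing on a long edge in a rack slot. x: along its length, to the frosted end; y: out of its writing face; z: up along its width while it stands. A 10 x 10 mm corner is cut off at (+x, +z). A whitish frosted band covers the 20 mm of the writing face at the +x end. The plates are alike, turned half round to each other
- plate_a: the plate of this name; origin at the middle of its lower edge, 23 mm under the centre, same axes. The other face has no band, but it shows through. With the notch at the top, whoever looks at the writing face sees the notch at the upper left, at the back at the upper right. The small black holes go through. It may stand in either slot
- plate_b: the plate of this name; origin at the middle of its lower edge, 23 mm under the centre, same axes. The other face has no band, but it shows through. With the notch at the top, whoever looks at the writing face sees the notch at the upper left, at the back at the upper right. The small black holes go through. It may stand in either slot
- rack: fixed wooden slotted bar 40 (x) x 200 (y) x 40 (z) mm, origin at the centre of its underside. Two slots cross it along x at y = +75 and -75 mm, 10 mm wide and 14 mm deep (slot floor 26 mm above the bench); each plate stands in one, overhanging the bar by 9 mm at each end and rising 32 mm above it
- weight_center (a point): squat brass weight with a small knob on top, 36 mm across, 30 mm high, loose, standing on the bench about 105 mm to the +x side of the rack, level with one of the two slots: it marks the wanted plate. This point is its centre
- spool_center (a point): wooden thread spool, 26 mm across, 36 mm high, loose, standing in the same way by the other slot: not a mark. This point is its centre
- pad_top (a point): fixed light pad, a flat square 180 x 180 x 12 mm; this point is the middle of its upper face, 12 mm above the bench; axes x and y along its edges, z up. The dial side is its -y side
- pad_dial (a point): top of the black dial (22 mm across, 20 mm above the bench) on the light pad's -y side, 104 mm from the pad's middle
- ink: amber glass ink jar, 40 mm across, 75 mm high, loose bystander, origin at the centre of its underside

How it is judged (in metres and radians):
On the way:
1. the plate beside the weight is lifted clear of the rack, the other left in its slot (((height (world z) of plate_a_center above 0.09 m and distance of plate_b_center from where it was at the start of the episode below 0.012 m and horizontal distance between plate_b_center and weight_center above 0.14 m) or (height (world z) of plate_b_center above 0.09 m and distance of plate_a_center from where it was at the start of the episode below 0.012 m and horizontal distance between plate_a_center and weight_center above 0.14 m))), for 0.2 s.
At the end, for the whole second after the job is handed in: The plate by the weight is held still in the fingers, centre within 45 mm of the pad's middle in plan and 150-250 mm above it, writing face up within 12 deg, length along the pad's y within 20 deg, frosted end to the dial; the other plate has moved under 12 mm (((horizontal distance between plate_b_center and weight_center above 0.14 m and distance of plate_b_center from where it was at the start of the episode below 0.012 m and angle between plate_a_center's own y axis and vertical below 0.21 rad and horizontal distance between plate_a_center and pad_top below 0.045 m and z of plate_a_center in the frame of pad_top between 0.15 and 0.25 m and angle between the x axis of plate_a_center and the y axis of pad_top, either way round below 0.35 rad and x of pad_dial in the frame of plate_a_center above 0.03 m and contact force between the fingers and plate_a above 1 N and linear speed of plate_a below 0.03 m/s) or (horizontal distance between plate_a_center and weight_center above 0.14 m and distance of plate_a_center from where it was at the start of the episode below 0.012 m and angle between plate_b_center's own y axis and vertical below 0.21 rad and horizontal distance between plate_b_center and pad_top below 0.045 m and z of plate_b_center in the frame of pad_top between 0.15 and 0.25 m and angle between the x axis of plate_b_center and the y axis of pad_top, either way round below 0.35 rad and x of pad_dial in the frame of plate_b_center above 0.03 m and contact force between the fingers and plate_b above 1 N and linear speed of plate_b below 0.03 m/s))); the arm keeps its last pose, push and grip.
It fails at once if a bystander (weight, spool, ink jar) is shifted by more than 20 mm (distance of any of weight_center, spool_center, ink from where it was at the start of the episode above 0.02 m).
It fails at once if both plates are taken from their slots (distance of each of plate_a_center, plate_b_center from where it was at the start of the episode above 0.03 m).
It also fails if it takes over 51 s, if anything falls off the work surface, if the arm or the gripper's body presses on something with over 40 N, if the wrist force passes 120 N, or if a joint passes its speed limit or range.

## Working session

There is one attempt and no reset: what is moved stays moved. The work goes in short steps, each a Python script; the robot and the scene stay as the last script left them, time stands still between calls to the robot, and variables do not carry over. Pictures are saved under pics/ and viewed, at most 10 in all, crops included, and the job is handed in when it is done.

```bash
ls; mkdir -p pics
cat > h.py <<'E'
import numpy as np, cv2
from cell import robot, grip, kin, viewer
def w(at,cam):
    i=viewer.camera_info(cam); return np.array(i["R"]).T@(np.array(at)-np.array(i["t"]))
def pix(X,cam):
    i=viewer.camera_info(cam); c=np.array(i["R"])@X+np.array(i["t"]); s=c[:2]/c[2]; s=s*(1+i["k1"]*(s@s)); K=np.array(i["camera_matrix"]); return (K@[s[0],s[1],1])[:2]
E
python3 - <<'E'
from h import *
for c in("scene","top"):
    im=viewer.read_camera(c); cv2.imwrite(f"pics/{c}0.png",im[:,:,::-1])
    for n in["plate_a_center","rack","weight_center","spool_center","pad_top","pad_dial","ink"]:
        for d in viewer.pinpoint(n,c)[:3]: 
            p=w(d["at"],c);print(c,n,round(d["confidence"],2),p.round(0),pix(p,c).round(0))
E
```

```text
pics
scene plate_a_center 0.69 [556. 209.  53.] [296. 120.]
scene rack 0.82 [573. 141.  -0.] [285. 159.]
scene weight_center 0.66 [694.  92.  14.] [323. 189.]
scene spool_center 0.74 [657. 233.  17.] [341. 144.]
scene spool_center 0.35 [751. -15.   0.] [320. 242.]
scene pad_top 0.58 [ 586. -172.    8.] [189. 257.]
scene pad_dial 0.98 [ 611. -269.   20.] [157. 302.]
scene ink 0.66 [659. 231.  18.] [341. 144.]
scene ink 0.57 [751. -16.  -1.] [320. 243.]
top plate_a_center 0.78 [557. 213.  52.] [149. 282.]
top rack 0.61 [574. 136.  -1.] [199. 271.]
top rack 0.47 [593.  69.  50.] [230. 261.]
top rack 0.47 [659. 240.  10.] [144. 226.]
top weight_center 0.51 [571. 140.   0.] [197. 272.]
top spool_center 0.6 [658. 239.  13.] [143. 227.]
top pad_top 0.71 [ 594. -166.   13.] [358. 259.]
top pad_top 0.21 [689.  87.  16.] [223. 209.]
top pad_dial 0.89 [ 617. -268.   25.] [414. 246.]
top ink 0.93 [754. -14.   4.] [277. 176.]
top ink 0.55 [593.  71.  51.] [229. 261.]
```

Run:
```python
import cv2,numpy as np
s=cv2.imread("pics/scene0.png");t=cv2.imread("pics/top0.png")
a=cv2.resize(s[95:255,210:410],(800,600)[:1]+(640,),interpolation=cv2.INTER_CUBIC)[:600]
b=cv2.resize(t[195:315,120:280],(800,600),interpolation=cv2.INTER_CUBIC)
cv2.imwrite("pics/s1.png",a);cv2.imwrite("pics/t1.png",b)
```

```text
(no output)
```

View pics/scene0.png

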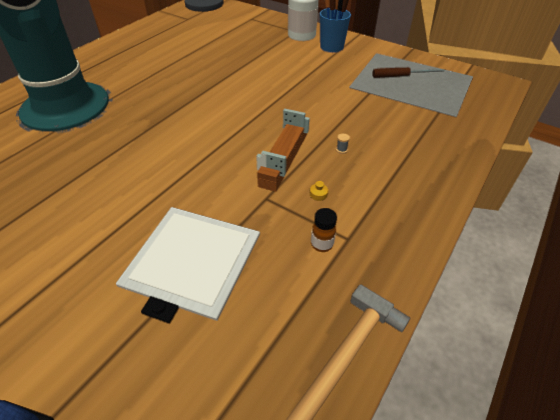

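View pics/s1.png

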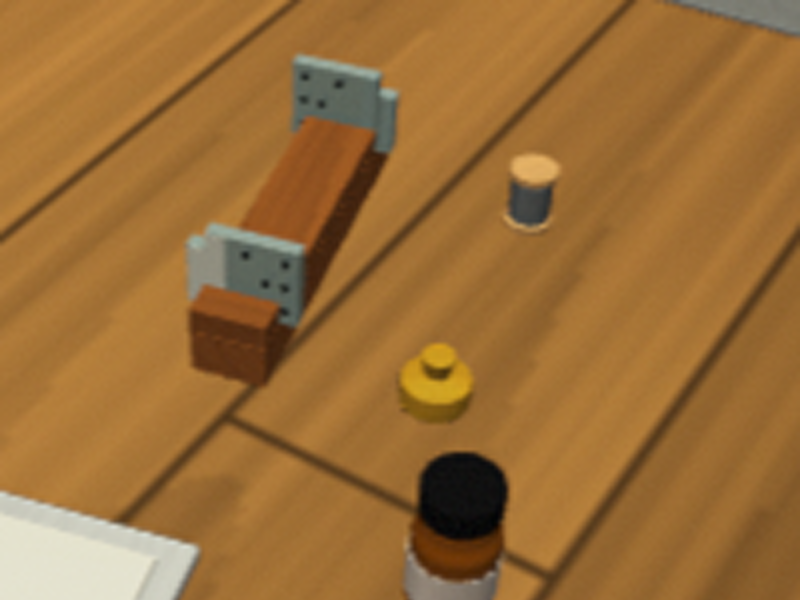

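View pics/t1.png

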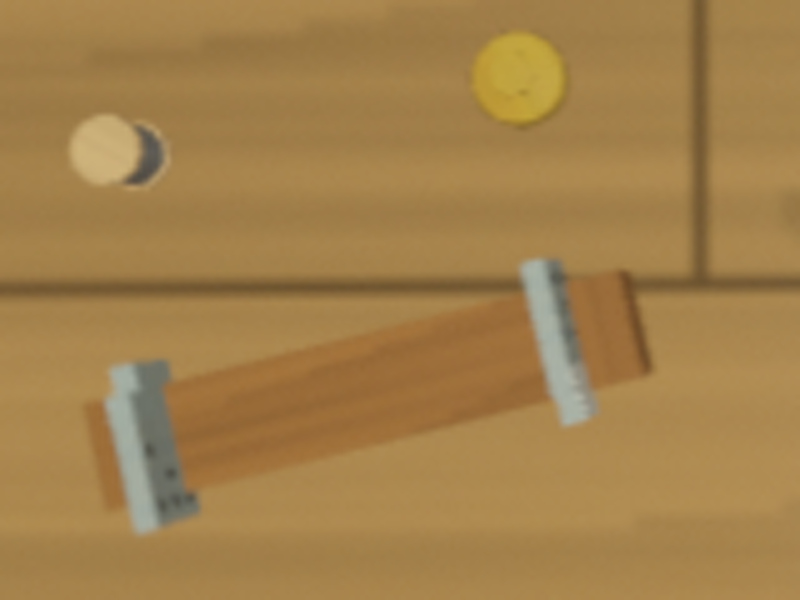

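The weight (crop ~(436,385)) stands by the near plate. From the pad side that plate shows its notch and frosted band at the upper left, at crop ~(205,250). So its writing face points to −Y, and its frosted end points towards the robot. I'll refine the rack pose from its corners in the top view and check the IK.

```bash
cat >> h.py <<'E'
from scipy.spatial.transform import Rotation as Ro
def rv(y,z):
    y=np.array(y,float);z=np.array(z,float);y/=np.linalg.norm(y);z/=np.linalg.norm(z);y-=z*(y@z);y/=np.linalg.norm(y)
    return Ro.from_matrix(np.c_[np.cross(y,z),y,z]).as_rotvec()
E
python3 - <<'E'
from h import *
from scipy.optimize import least_squares
obs=np.array([[623,271],[645,375],[85,402],[107,510]])/5+[120,195]-.4
loc=np.array([[20,-100,40],[-20,-100,40],[20,100,40],[-20,100,40]])
def P(p,l): c,s=np.cos(p[2]),np.sin(p[2]); return np.array([p[0]+c*l[0]-s*l[1],p[1]+s*l[0]+c*l[1],l[2]])
f=lambda p:np.concatenate([pix(P(p,l),"top")-o for l,o in zip(loc,obs)])
r=least_squares(f,[574,139,.25],x_scale=[10,10,.1]);p=r.x;print(p,r.fun.round(1))
print("plate",P(p,[0,-75,49]))
im=cv2.imread("pics/top0.png")[195:315,120:280];im=cv2.resize(im,(800,600),interpolation=cv2.INTER_CUBIC)
im2=cv2.resize(cv2.imread("pics/scene0.png")[105:225,230:390],(800,600),interpolation=cv2.INTER_CUBIC)
for a,cam,o in((im,"top",(120,195)),(im2,"scene",(230,105))):
    for L in([[29,-71,72],[29,-79,72],[-29,-79,72],[-29,-71,72]],[[20,-100,40],[-20,-100,40],[-20,100,40],[20,100,40]]):
        q=np.array([(pix(P(p,l),cam)-o+.4*0+.5)*5 for l in L]).astype(np.int32);cv2.polylines(a,[q],True,(0,0,255),1)
cv2.imwrite("pics/fit.png",np.hstack([im,im2])[:,:, :] if 0 else cv2.resize(np.vstack([im,im2]),(533,600*800//800)) if 0 else im); cv2.imwrite("pics/fit2.png",im2)
c,s=np.cos(p[2]),np.sin(p[2]);y=np.array([-s,c,0])
pc=P(p,[0,-75,0]); d=np.array([.235,-.972,0]);tz=np.array([-d[1],d[0],0])  # tool z at target=-plate z
pad=np.array([590,-169,12])
for sg in(1,-1):
    # plate y=-rack y ; tool y = sg*plate y
    print(sg,kin.ik([pc[0],pc[1],150],rv(-sg*y,[0,0,-1])),kin.ik([pc[0],pc[1],45],rv(-sg*y,[0,0,-1])))
    # plate centre is 4mm beyond TCP tip in... TCP z 45, plate centre 49 => centre = TCP -4*tz
    print("   ",kin.ik(pad+[0,0,200]+4*tz,rv([0,0,sg],tz)))
E
```

```text
[5.72579942e+02 1.38199793e+02 2.33664204e-01] [-0.4 -0.4  0.4  0.5 -0.1 -0.1  0.1  0. ]
plate [589.94571978  65.23795507  49.        ]
1 [-0.6658137   0.5066076   0.66306927  1.83587283 -0.38189519  0.9296422
 -1.16802027] [-0.60975285  0.65993268  0.59504921  1.88634434 -0.52487643  0.75568587
 -1.05696212]
    [ 1.74625762  1.6655844  -1.36473991  2.31018547  3.58740558  0.3559667
 -1.82228256]
-1 [-0.31646682  0.44569566  0.1935758   1.8128249  -0.1066493   0.89314697
  1.73008271] [-0.23804728  0.59141731  0.09354272  1.86097002 -0.08162136  0.69286998
  1.70699595]
    [ 1.26732707  0.92282767 -0.69490402  2.32988793  4.1194895   1.10465916
  0.27516247]
```

View pics/fit.png

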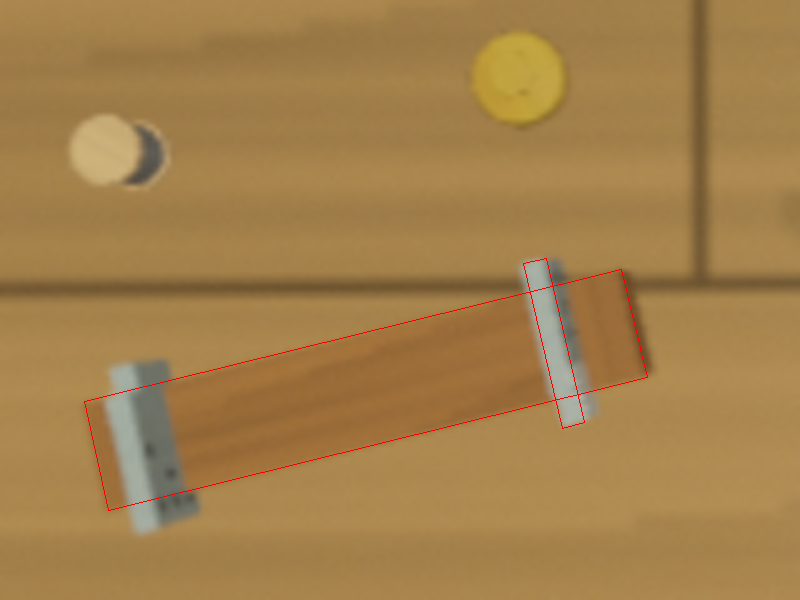

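View pics/fit2.png

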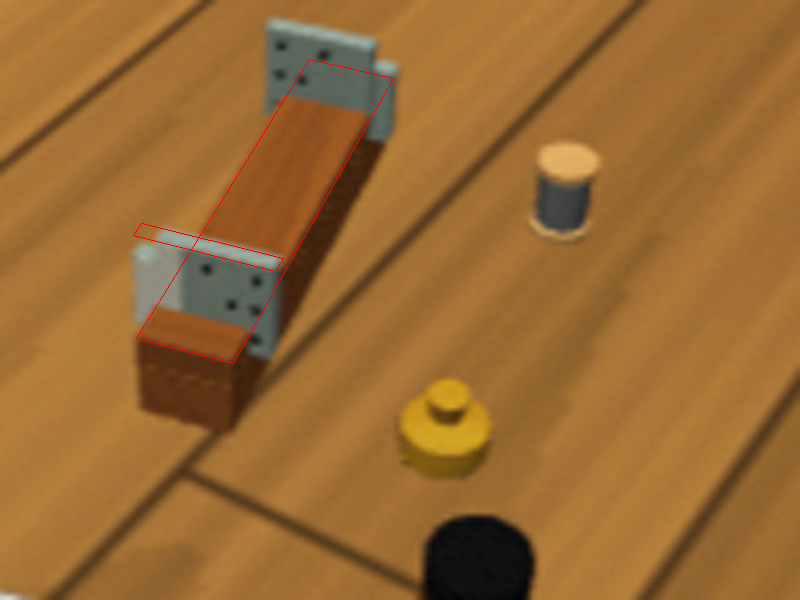

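The fit matches both views. I'll move above the plate, then scan tilted grasps (tilt in the plate's plane) for a comfortable target configuration.

```bash
cat >> h.py <<'E'
pc=np.array([589.95,65.24,49]);th=.2337
rx=np.array([np.cos(th),np.sin(th),0]);ry=np.array([-np.sin(th),np.cos(th),0]);Z=np.array([0,0,1.])
pad=np.array([590,-169,12.]);d=np.array([.235,-.972,0]);tz=np.array([-d[1],d[0],0])
# plate axes standing: x=-rx,y=-ry,z=Z ; target: x=d,y=Z,z=-tz
A0=np.c_[-rx,-ry,Z];A1=np.c_[d,Z,-tz]
def tool(A,phi,sg,C,g):  # TCP pose for plate axes A, centre C; g: grasp point in plate frame
    z=A@np.array([-np.sin(phi),0,-np.cos(phi)]);y=sg*A[:,1]
    return C+A@np.array(g)+19*z, rv(y,z)
E
python3 - <<'E'
from h import *
grip(0.7)
robot.movep(pc+[0,0,150],rv(ry,-Z)); print(robot.observe()["joints"].round(2) if hasattr(robot.observe()["joints"],'round') else robot.observe()["joints"])
for sg in(1,-1):
  for ph in range(-60,61,15):
    p=np.radians(ph);g=[0,0,16]
    a=kin.ik(*tool(A0,p,sg,pc,g));b=kin.ik(*tool(A1,p,sg,pad+[0,0,200],g))
    print(sg,ph,None if a is None else np.round(a,2),None if b is None else np.round(b,2), '' if a is None or b is None else np.abs(np.array(a)-b).max().round(2))
E
```

```text
[-0.35  0.39  0.23  1.77 -0.11  0.99  1.73]
1 -60 None [-0.81  0.91  0.65  2.41  2.04  1.14  2.87] 
1 -45 [-0.63  1.19  0.88  1.27 -0.53  1.77 -1.05] None 
1 -30 [-0.78  1.16  1.09  1.49 -0.74  1.57 -0.9 ] None 
1 -15 [-0.83  0.99  1.04  1.7  -0.78  1.26 -0.87] None 
1 0 [-0.85  0.81  0.97  1.9  -0.86  0.91 -0.78] [ 1.75  1.67 -1.36  2.31  3.59  0.35 -1.82] 4.45
1 15 [-0.76  0.63  0.77  2.09 -1.04  0.52 -0.57] [ 1.75  1.54 -1.32  2.15 -1.09  0.24  2.78] 3.35
1 30 [ 0.22  0.54 -0.43  2.21  2.13  0.17  2.76] [ 1.46  1.1  -0.89  1.98 -1.15  0.9   2.66] 3.27
1 45 [ 0.8   0.99 -1.11  2.32  2.46  0.78  2.85] [ 0.94  0.89 -0.23  1.81 -1.27  1.52  2.66] 3.74
1 60 None [ 0.72  0.95  0.    1.63 -1.2   1.8   2.62] 
-1 -60 None [-0.28  0.76  0.05  2.38  2.09  1.54 -0.01] 
-1 -45 [-0.32  1.03  0.24  1.24 -0.12  1.68  1.74] None 
-1 -30 [-0.33  0.86  0.23  1.45 -0.13  1.37  1.74] None 
-1 -15 [-0.33  0.72  0.22  1.66 -0.14  1.04  1.75] [ 1.57  1.56 -1.27  2.43  3.53  0.92  1.31] 3.67
-1 0 [-0.31  0.59  0.19  1.87 -0.17  0.7   1.78] [ 1.75  1.67 -1.36  2.31  3.59  0.35  1.32] 3.76
-1 15 [-0.25  0.51  0.11  2.06 -0.23  0.32  1.86] [ 1.75  1.54 -1.32  2.15 -1.09  0.24 -0.36] 2.22
-1 30 [ 0.74  0.86 -1.11  2.18  1.81  0.63  0.18] [ 1.46  1.1  -0.89  1.98 -1.15  0.9  -0.48] 2.96
-1 45 [ 0.92  1.28 -1.34  2.32  2.36  0.99  0.05] [ 0.94  0.89 -0.23  1.81 -1.28  1.52 -0.48] 3.63
-1 60 None [ 0.73  0.95 -0.01  1.63 -1.19  1.79 -0.53]
```

Run:
```python
from h import *
lo=np.array([-2.53,-.31,-1.57,.28,-1.29,.15,-2.92]);hi=np.array([2.53,2.02,1.55,2.44,4.43,1.84,2.92])
mg=lambda q:np.minimum(q-lo,hi-q).min().round(2)
sg=-1
for ph in(10,15,18,21,24,27):
  p=np.radians(ph);g=[0,0,17];a=kin.ik(*tool(A0,p,sg,pc,g))
  if a is None: print(ph,None);continue
  a=np.array(a);print(ph,"A",a.round(2),mg(a))
  for yw in(0,10,-10):
   for off in((15,0,200),(15,0,220)):
    A=Ro.from_euler('z',yw,degrees=True).as_matrix()@A1
    b=kin.ik(*tool(A,p,sg,pad+np.array(off),g))
    if b is not None: b=np.array(b);print("  ",yw,off,b.round(2),mg(b),np.abs(a-b).max().round(2))
```

```text
10 A [-0.28  0.53  0.15  2.   -0.21  0.45  1.83] 0.3
   0 (15, 0, 200) [ 0.33  0.83  0.43  2.26  4.14  1.79 -0.25] 0.05 4.34
   0 (15, 0, 220) [ 0.33  0.77  0.43  2.27  4.15  1.76 -0.27] 0.08 4.36
   10 (15, 0, 200) [ 1.6   1.27 -1.11  2.07 -1.25  0.58 -0.33] 0.04 2.16
   10 (15, 0, 220) [ 1.7   1.48 -1.33  2.07 -0.81  0.34 -0.7 ] 0.19 2.53
   -10 (15, 0, 200) [ 1.71  1.66 -1.36  2.29  3.59  0.38  1.3 ] 0.15 3.8
   -10 (15, 0, 220) [ 1.7   1.56 -1.36  2.3   3.66  0.41  1.15] 0.14 3.87
15 A [-0.25  0.51  0.11  2.06 -0.23  0.33  1.86] 0.18
   0 (15, 0, 200) [ 1.71  1.53 -1.32  2.13 -1.15  0.24 -0.31] 0.09 2.17
   0 (15, 0, 220) [ 0.36  0.79  0.43  2.22  4.26  1.77 -0.3 ] 0.07 4.49
   10 (15, 0, 200) [ 1.59  1.28 -1.11  2.01 -1.04  0.63 -0.53] 0.25 2.39
   10 (15, 0, 220) [ 1.58  1.22 -1.11  2.01 -1.09  0.65 -0.53] 0.2 2.39
   -10 (15, 0, 200) [ 1.73  1.64 -1.37  2.24  3.81  0.24  1.08] 0.09 4.04
   -10 (15, 0, 220) [ 1.72  1.55 -1.37  2.25  3.9   0.28  0.91] 0.13 4.13
18 A [-0.22  0.5   0.07  2.09 -0.25  0.25  1.88] 0.1
   0 (15, 0, 200) [ 1.71  1.55 -1.33  2.09 -0.82  0.27 -0.64] 0.12
[... 1144 characters left out ...]
 0, 220) [ 1.28  0.95 -0.67  1.91 -1.25  1.13 -0.5 ] 0.04 2.41
   -10 (15, 0, 200) [ 0.35  0.83  0.43  2.22  4.22  1.79 -0.26] 0.05 3.06
   -10 (15, 0, 220) [ 0.35  0.78  0.43  2.23  4.23  1.77 -0.29] 0.07 3.07
27 A [ 0.22  0.53 -0.43  2.17  1.58  0.16  0.16] 0.01
   0 (15, 0, 200) [ 1.45  1.1  -0.89  1.99 -1.24  0.87 -0.41] 0.05 2.82
   0 (15, 0, 220) [ 1.44  1.05 -0.89  2.   -1.26  0.89 -0.44] 0.03 2.84
   10 (15, 0, 200) [ 1.27  1.   -0.67  1.87 -1.17  1.14 -0.53] 0.12 2.74
   10 (15, 0, 220) [ 1.27  0.96 -0.67  1.87 -1.19  1.16 -0.55] 0.1 2.76
   -10 (15, 0, 200) [ 1.71  1.55 -1.33  2.11 -0.94  0.25 -0.52] 0.1 2.51
   -10 (15, 0, 220) [ 1.7   1.46 -1.32  2.12 -1.09  0.29 -0.43] 0.14 2.66
```

Run:
```python
from h import *
p=np.radians(15);g=[0,0,17];P,R=tool(A0,p,-1,pc,g)
zt=Ro.from_rotvec(R).as_matrix()[:,2]
robot.movep(P-80*zt,R); robot.servo_line(P,feed=100)
o=robot.observe();print(o["contact_force"],o["tcp_pos"],P)
im=viewer.read_camera("scene");cv2.imwrite("pics/g.png",cv2.resize(im[80:230,210:410,::-1],(800,600)))
grip(0.0,20); o=robot.observe();print(o["t"],o["contact_force"],o["grip_width"],o["grip_force"])
```

```text
[0.66823228 0.34204028 0.49706889] [595.08229639  66.35942383  48.10913095] [594.73388391  66.3788017   47.6474093 ]
6.15 [-0.41243541 -0.55756325 -0.59120037] 0.08363878313073052 19.99975472688675
```

View pics/g.png

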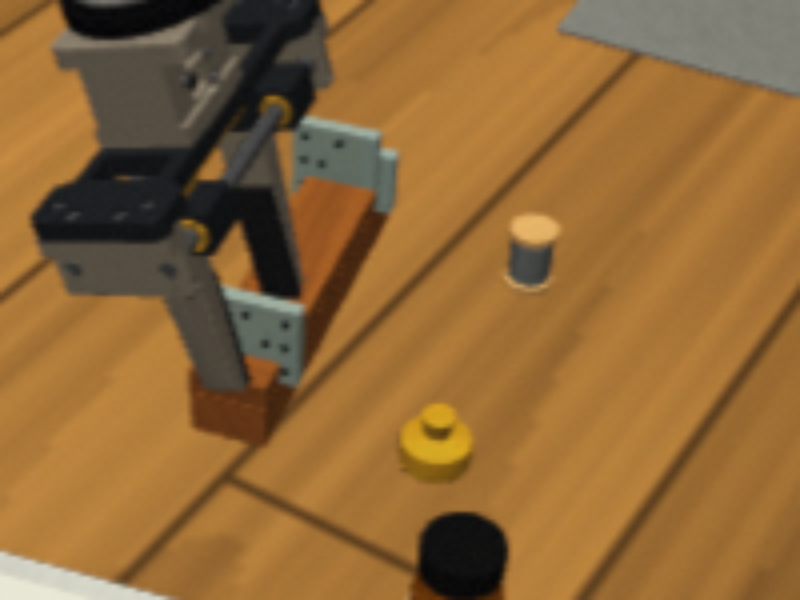

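The fingers straddle the near plate over the bar (crop ~(230,370)), and the grip width of 0.084 (about 7.7 mm) matches the 8 mm plate. Next I'll lift it and check the way to the target.

```bash
cat >> h.py <<'E'
ph=np.radians(15);g=[0,0,17];AT=Ro.from_euler('z',8,degrees=True).as_matrix()@A1
T=pad+np.array([15,0,208.])
E
python3 - <<'E'
from h import *
P,R=tool(A0,ph,-1,pc,g)
robot.servo_line(P+[0,0,60],feed=80);robot.servo_line(P+[0,0,260],feed=200)
o=robot.observe();print(o["t"],o["grip_width"],o["grip_force"],np.round(o["joints"],2))
rel=Ro.from_matrix(AT@A0.T).as_rotvec()
for f in(.33,.66,1):
    A=Ro.from_rotvec(rel*f).as_matrix()@A0
    C=(1-f)*(pc+[0,0,260])+f*T+[0,0,100*(f<1)]
    q=kin.ik(*tool(A,ph,-1,C,g));print(f,C.round(),None if q is None else np.round(q,2))
E
```

```text
8.2 0.0822902587547956 19.999665319919586 [-0.37  0.15  0.24  1.85 -0.08  0.89  1.71]
0.33 [595. -12. 380.] [-0.42 -0.13  0.35  2.14  0.12  0.38  2.17]
0.66 [600. -89. 350.] [ 1.58  0.32 -1.28  2.31  4.14  0.48 -0.89]
1 [ 605. -169.  220.] [ 1.59  1.25 -1.11  2.04 -1.14  0.62 -0.45]
```

Run:
```python
from h import *
q0=np.array(robot.observe()["joints"]);q2=np.array(kin.ik(*tool(AT,ph,-1,T,g)));q1=q2.copy();q1[1]=.4
def run(a,b,n):
    for k in range(1,n+1):
        robot.goto_joints(a+(b-a)*k/n);o=robot.observe();p=o["tcp_pos"]
        print(round(o["t"],1),np.round(p),np.round(Ro.from_rotvec(o["tcp_rot"]).as_matrix()[:,2],2),round(o["grip_width"],3),np.round(o["contact_force"],1))
        if p[2]<190: return False
    return True
if run(q0,q1,8) and run(q1,q2,4): pass
```

```text
8.6 [591.  49. 280.] [ 0.23  0.16 -0.96] 0.09 [ 0.1 -0.7 -0.1]
9.0 [591.  34. 264.] [ 0.24  0.26 -0.94] 0.085 [-0.5  0.3  0.4]
9.4 [594.  15. 256.] [ 0.28  0.35 -0.89] 0.082 [-0.3  0.8  0.2]
9.8 [598.  -9. 259.] [ 0.35  0.43 -0.83] 0.082 [ 0.   1.3 -0.4]
10.2 [604. -39. 271.] [ 0.45  0.48 -0.75] 0.086 [ 0.5 -0.3 -0.3]
10.6 [610. -76. 293.] [ 0.57  0.49 -0.67] 0.089 [ 0.3  0.  -0.5]
10.9 [ 611. -122.  324.] [ 0.68  0.46 -0.57] 0.085 [-0.3  0.9  0. ]
11.3 [ 604. -175.  363.] [ 0.8   0.39 -0.46] 0.081 [-0.6 -0.1 -0. ]
11.7 [ 605. -183.  327.] [ 0.8   0.48 -0.37] 0.087 [ 0.2  0.5 -0. ]
12.1 [ 605. -184.  292.] [ 0.8   0.54 -0.25] 0.085 [ 0.6 -0.1  1.1]
12.4 [ 605. -178.  257.] [ 0.8   0.58 -0.13] 0.087 [-0.3  0.2  0.4]
12.8 [ 605. -164.  223.] [0.8 0.6 0. ] 0.086 [ 0.4 -0.3  0.6]
```

Run:
```python
from h import *
robot.hold(0.5)
for c in("scene","top"):
    im=viewer.read_camera(c)
    C=pix(T,c).astype(int);print(c,C,pix(T+25*AT[:,0],c).round())
    x,y=max(C[0]-80,0),max(C[1]-60,0);cv2.imwrite(f"pics/e{c}.png",cv2.resize(im[y:y+120,x:x+160,::-1],(800,600),interpolation=cv2.INTER_CUBIC))
    for n in("plate_a_center","pad_top","pad_dial"):
        for e in viewer.pinpoint(n,c)[:2]:print(c,n,round(e["confidence"],2),w(e["at"],c).round())
print(T)
```

```text
scene [176 164] [169. 178.]
scene pad_top 0.63 [ 589. -172.    9.]
scene pad_top 0.54 [658. 232.  15.]
scene pad_dial 0.62 [ 611. -269.   21.]
top [388 253] [406. 246.]
top plate_a_center 0.76 [559. 213.  52.]
top pad_top 0.9 [ 594. -171.   12.]
top pad_dial 0.79 [ 617. -269.   21.]
[ 605. -169.  220.]
```

View pics/escene.png

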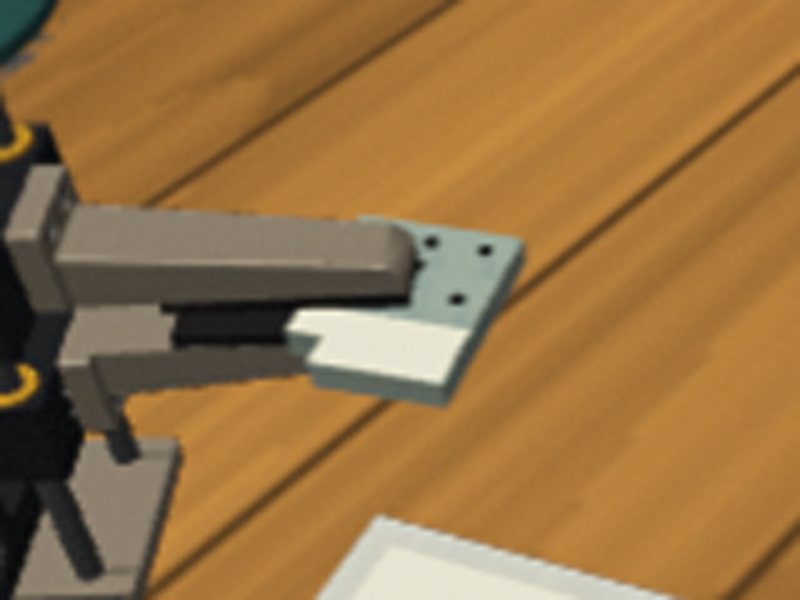

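View pics/etop.png

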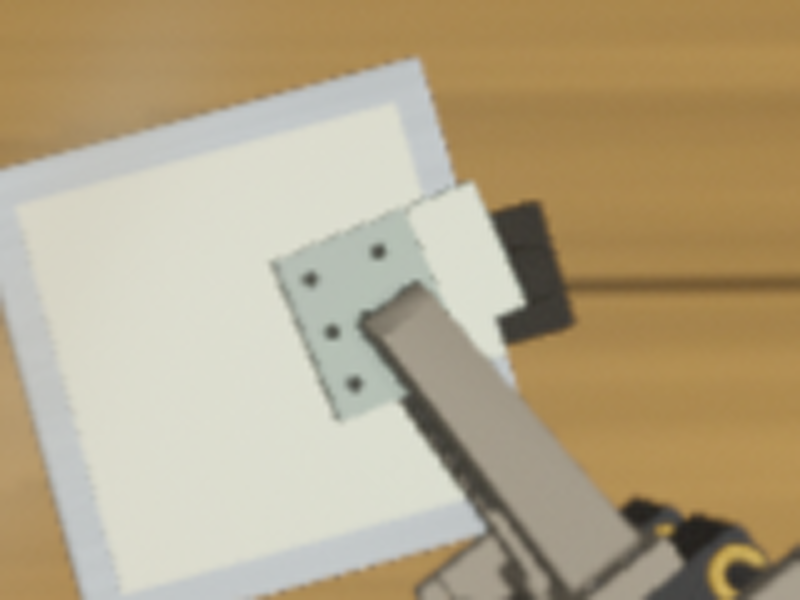

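The frosted face is up and level, with the notched end towards the dial and only about 8° off the pad's axis. In the top crop the plate's centre, at ~(400,300), matches where I expected it. The other plate is still in its slot.

Run:
```python
from h import *
o=robot.observe();print(o["t"],o["grip_force"],np.abs(o["joint_velocities"]).max());print(robot.job_done())
```

```text
13.6667 19.999550879001617 0.001159708358502652
the job is handed in; nothing more can be done
None
```

I handed the job in at 13.7 s with the plate beside the weight held still and level about 21 cm above the pad, frosted face up and notched end towards the dial; the other plate is still in its slot, and the judge's result was not shown.

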